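Clamp the green jar in the jar clamp

TASK

Pick up the green glass jar and stand it in the jar clamp, in front of the V-shaped stop. Then take the red crank grip and wind it steadily clockwise (seen from above), keeping your hand on the grip all the way round, until the pad has pushed the jar into the V and the crank has gone clearly heavier, so that the jar is firmly held but the glass is not overtightened. Let go and leave the other jars and things on the counter where they are.

Things in the scene. Friction and masses are not known exactly. Their poses are not given: they have to be found in the camera images.
- green_jar_mid (a point): the green glass jar with a white lid: upright round jar 60 mm in diameter, 100 mm tall, about 0.35 kg (0.25 to 0.45). This point is on its axis, 50 mm above its underside; z is its axis. It starts standing on the counter among two other jars of the same size.
- amber_jar_mid (a point): a brown glass jar with a black lid, same size, not wanted; the point is on its axis 50 mm above its underside
- white_jar_mid (a point): a white jar with a yellow lid, same size, not wanted; the point is on its axis 50 mm above its underside
- clamp: the jar clamp, bolted to the counter: grey bed plate 12 mm thick, 125 mm wide along its x, V stop at its -y end, blue gearbox with the crank at its +y end. Origin on the counter right under the jar seat, z up, y from the V stop towards the crank. A jar stood 12 to 35 mm from the seat along +y and within 8 mm along x is gathered into the V by the pad; 18 mm along +y is well clear of the stop.
- seat (a point): jar seat: point on top of the bed plate (12 mm above the counter) where the middle of the jar's underside comes when the V stop is in its middle position; axes as the clamp's. The space between stop and pad is open from above and at both sides (x).
- v_stop (a point): middle position of the V stop: point midway between its two black rubber faces (each slanted 30 degrees, 34 mm long, top 75 mm above the counter), 30 mm from the seat along -y. The stop is adjustable and was left anywhere from 10 mm nearer to 10 mm further along the clamp's y than this point: not measured, it must be felt. Its faces reach to 17 mm on the -y side of the seat axis (7 to 27).
- pad (a point): centre of the black rubber moving pad, 70 mm wide along x, 12 mm thick along y, 55 mm high, axes as the clamp's; its -y face presses on the jar. Springs of 8 N per mm carry it on an aluminium jaw. It starts 69 to 80 mm short of a jar standing on the seat.
- crank (a joint): crank angle in rad, growing clockwise seen from above; starts between 0 and 1.3, end stop at 12. Every turn moves jaw and pad 53 mm (8.5 mm per rad) towards the V stop; the pad meets a jar that is in the V at 8.2 to 10.6 rad, so about one and a half turns are needed.
- crank_axis (a point): the vertical axis about which the crank turns, above the blue gearbox (top 89 mm over the counter), at the height of the grip's middle (135 mm over the counter); 205 mm from the seat along the clamp's y
- grip_center (a point): middle of the red crank grip: upright cylinder 22 mm in diameter, 54 mm tall, spinning freely on its pin 50 mm from the crank axis; 4 mm under it the 8 mm thick steel crank arm (top 104 mm over the counter). When let go the tightened crank may spring back a little, then holds the jar by its own friction with up to about 21 N.
- grip: the same red grip (same origin), for its feel. Turning idle takes 3 to 4 N at the grip along its path; pushing the jar along the bed adds under 1 N. With the jar against the stop the drag climbs 10 to 12 N per further rad. Firmly held: drag 2.5 to 5 N over idle (15 to 30 N on the glass). Overtightened: 7.5 N over idle (45 N on the glass).
- yellow_beaker: yellow plastic beaker, 80 mm wide, 130 mm tall, towards the far edge; leave alone (origin: underside)
- yellow_beaker2: second such yellow beaker; leave alone (origin: underside)
- sauce_cup: small white bowl 70 mm wide, 50 mm tall; leave alone (origin: underside)
- spatula: spatula lying on the left of the counter; leave alone (origin: underside)
Mind the look-alikes: they are no part of the job. What is shaped like the part that bears green_jar_mid but pink or turquoise is not meant.

How it is judged:
By the outcome, as a careful person would: the job done as asked, in the order asked, and still so for the second after the job is handed in, with the robot touching nothing.
It also fails if it takes over 72 s, if anything falls off the work surface, if the arm or the gripper's body presses on something with over 40 N, if the wrist force passes 120 N, or if a joint passes its speed limit or range.

ROBOT

A 6-joint arm with a two-finger parallel gripper is mounted at the origin on the work surface. World frame = base frame: x ahead of the robot, y to its left, z up, the work surface at z = 0. Lengths are in m, angles in rad, forces in N, time in s.
With the tool pointing down it reaches from about 0.35 to 0.975 m from the base axis. Payload 4.9 kg.
Tool frame: the origin (TCP) lies at the very end of the fingers, on their centre line; the grasp point (between the pads) lies manip.grip_point_offset behind it (manip.grip_point_offset is the distance from the TCP to the grasp point, in m); z points along the fingers, y is the direction in which the jaws open and shut (so a half turn about z gives the same grasp; the last joint's range is limited). The gripper opens to 85 mm and grips with 20 to 120 N. Pads are 22 mm wide; open, the fingers measure 114 mm over their backs; the gripper's body (76 mm by 85 mm) begins 54 mm behind the grasp point. The pads swing forward as they close: fully open they stand 13 mm farther back than shut.
Start: joints at [-1.27, 0.053, 1.613, -0, 1.476, -0.119], TCP at [0.255, -0.571, 0.231] pointing down, gripper open.
Joint ranges: [-3.01, 3.01], [-1.01, 2.22], [0.06, 2.58], [-1.02, 4.17], [0.09, 2.62], [-3.14, 3.14]. Speed limits (rad/s): [2.57, 2.57, 3.14, 3.14, 3.14, 3.14].

INTERFACE

Orientations are given as a unit quaternion [w, x, y, z].
In Python, from plant import status, grab_frame, camera_params, ticket, boxes_of, outline_of, manip gives the robot as it stands. The module is installed in compiled form; this text tells all that it offers.
- The arm moves only by the tool play_rows, never from a script. Its argument "deltas" is a list of rows, each a list of 2 entries, a list of its own where there are three numbers: the shift along the world's x, y, z in m, then the turn about the world's z in rad. A call has 1 to 5 rows; each row is the pose to reach, as a shift and turn from the pose commanded when the call began; what a row does not reach only later rows make up. A row lasts 1/8 s, in which the tool goes at most 62.5 mm and 10.7 degrees, less where a joint would pass 70% of its speed; a pose out of reach is approached as far as the arm can. A call with a gripper value outside its range is refused whole. "grip" is the opening, from -1 (shut) to 1 (fully open), set as the call begins (left out, the last holds). The fingers move at their own pace and stop on an object; the grip force is fixed at half the most. Time passes only in rows, so rows that repeat a pose let the fingers close. It gives the time, the measured TCP pose, the force and the opening at its end, in the units of the state.
- status.state(): the state, without advancing time (a new reading comes with each control period).
- grab_frame(name): name is "side" or "top" or "wrist"; returns (picture, depth): 384x512x3 uint8, blue, green, red; 384x512 float32, m along the optical axis (not along the pixel's ray), 0 where there is no reading.
- camera_params(name): a dict with "mtx" (3x3 intrinsics, pixels), "world_from_camera" (4x4, takes a point from camera to world coordinates). Camera axes: x right, y up, looking along -z (the intrinsics and any distortion apply to the point x, -y, -z); pixel columns grow to the right and rows downward; lengths in m; the calibration is good to about 2 mm. A picture is of the moment at which its call begins: read the wrist's pose just before it. camera_params takes no time and is no camera call; for the wrist camera it gives the pose at the moment of the call.
- ticket.job_done(): hands the job in, once; it reports no verdict.
Trained networks look in the newest picture that a camera, given by its name, has taken for a name from the list of things; names that differ only in an ending like _2 or _b are one class to them, and where a whole thing is asked for, a point or a joint stands for the part that bears it (a point fixed in the world has none). Each returns a list of dicts, best first, with "confidence" (0 to 1); they miss things now and then, are a little off and sometimes report something else, mostly with a low value. They report only what shows in the picture. A call takes as long as a camera call. They do not tell look-alikes from the thing itself.
- boxes_of(camera, name): "box" ([left, top, right, bottom] in pixels, round what is visible of it).
- outline_of(camera, name): "region" (384x512 bool, what is visible of it) and "box" ([left, top, right, bottom] in pixels, round what is visible of it).
The state is a dict: "time": time; "joint_pos": joint angles; "joint_vel": joint speeds; "joint_efforts": joint torques, N m; "tool_pos": TCP position; "tool_rot": TCP orientation; "contact_force": force on the tool from outside, world axes, zero at the start; "ft_torque": the same for the moment, N m; "gripper_width": opening from 0.0 (shut) to 1.0 (fully open).
Only numpy, scipy, OpenCV 4.12 (cv2) and the standard library are available. Lean on these libraries where they do the work, as an engineer would, in place of code of your own. Each camera call takes 0.05 s, during which the arm holds its last target.

## Working session

There is one attempt and no reset: what is moved stays moved. The work goes in short steps, Python scripts to look and compute and a tool call to move; the robot and the scene stay as the last step left them, time stands still between calls to the robot, and variables do not carry over. Pictures are saved under pics/ and viewed, and the job is handed in when it is done.

Besides the shell and the picture viewer there is one more tool, called as name(argument=value, ...), one argument or row to a line, values as JSON. play_rows: Moves the arm, as the interface text tells. Its arguments: {"type":"object","properties":{"deltas":{"type":"array"},"grip":{"type":"number"}},"required":["deltas"]}

```bash
mkdir -p pics
python3 - <<'E'
from plant import *
import cv2,numpy as np
s=status.state()
print(s, manip.grip_point_offset)
for c in("side","top"):
    p,d=grab_frame(c); cv2.imwrite(f"pics/{c}0.png",p); np.savez(f"{c}0.npz",p=p,d=d,**camera_params(c)); print(camera_params(c))
    for n in("green_jar_mid","clamp","pad","grip_center"):
        print(c,n,[(b['box'],round(b['confidence'],2)) for b in boxes_of(c,n)][:5])
E
```

```text
{'time': 0.0, 'joint_pos': array([-1.27000298e+00,  5.33527202e-02,  1.61429433e+00,  2.50816560e-05,
        1.47597700e+00, -1.19005939e-01]), 'joint_vel': array([-0.00132256,  0.00059316,  0.00050707, -0.00099275,  0.00055001,
       -0.00076647]), 'joint_efforts': array([ 2.95186073e-04, -3.93679619e+01, -3.70179963e+01, -1.94142258e-04,
        6.88185770e-03, -1.76167509e-05]), 'tool_pos': array([ 0.25455535, -0.57013772,  0.23006538]), 'tool_rot': array([-1.01263671e-03,  9.78051575e-01,  2.08360466e-01, -7.97615904e-05]), 'contact_force': array([-0.11314609,  0.6064027 ,  0.02497941]), 'ft_torque': array([0.04729871, 0.00307185, 0.00534098]), 'gripper_width': 0.9980324330919617} 0.0187
{'mtx': array([[430.52310596,   0.        , 255.39813335],
       [  0.        , 430.52310596, 188.74983152],
       [  0.        ,   0.        ,   1.        ]]), 'world_from_camera': array([[-0.77216067,  0.45188194, -0.44673326, -0.05623497],
       [-0.63515631, -0.56941653,  0.52186327,  0.75468254],
       [-0.01855672,  0.68670774,  0.72669672,  1.10163162],
       [ 0.        ,  0.      
[... 490 characters left out ...]
orld_from_camera': array([[-0.02460563,  0.98889417, -0.14657038,  0.39678285],
       [-0.9996962 , -0.02455104,  0.00218167,  0.03261357],
       [-0.00144102,  0.14657953,  0.98919784,  1.20670806],
       [ 0.        ,  0.        ,  0.        ,  1.        ]])}
top green_jar_mid [([303.0, 223.6, 322.6, 243.2], 0.89), ([328.5, 248.4, 347.2, 270.8], 0.88), ([365.3, 252.3, 391.8, 274.6], 0.88), ([337.2, 212.4, 359.8, 231.9], 0.79), ([322.5, 179.3, 342.2, 199.3], 0.68)]
top clamp [([177.3, 181.2, 287.6, 225.4], 0.72), ([350.6, 164.6, 377.5, 188.0], 0.32)]
top pad [([220.6, 192.6, 226.5, 217.6], 0.59)]
top grip_center [([193.0, 181.9, 204.4, 192.5], 0.57), ([174.1, 183.0, 286.7, 225.5], 0.24)]
```

Run:
```python
import cv2
p=cv2.imread("pics/top0.png"); cv2.imwrite("pics/top0b.png",cv2.resize(p[150:290,150:410],None,fx=3,fy=3,interpolation=2))
p=cv2.imread("pics/side0.png"); cv2.imwrite("pics/side0b.png",cv2.resize(p[120:300,170:370],None,fx=3.3,fy=3.3,interpolation=2))
```

```text
(no output)
```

View pics/top0b.png

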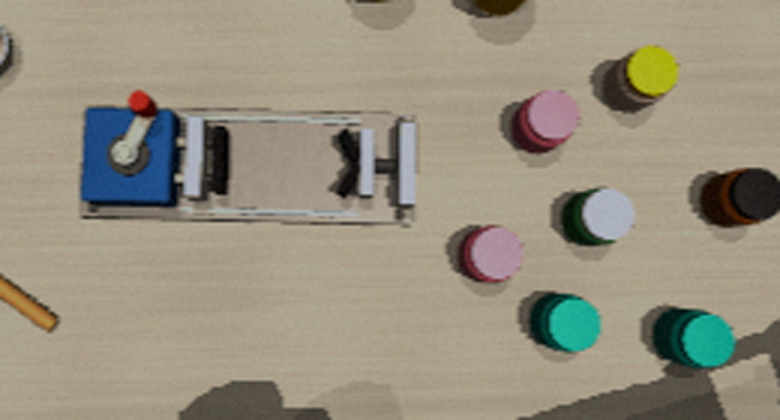

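View pics/side0b.png

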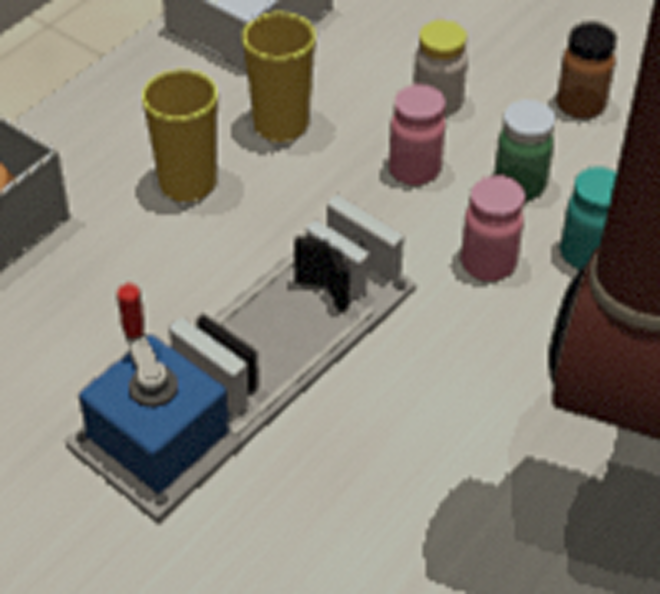

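View pics/top0.png

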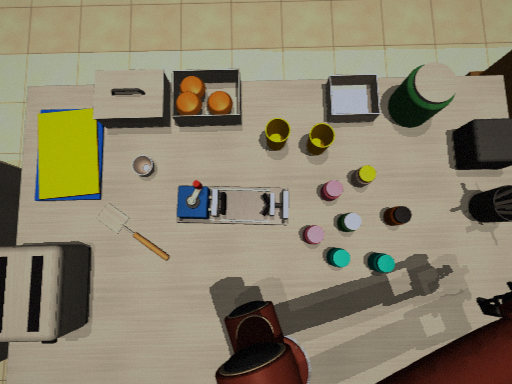

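The top view shows seven jars. The only one with a green body and white lid is at full-frame pixel (350,222) in the top view (side view: 325,163). The two pink jars at (332,190) and (314,234), the two turquoise ones, the brown/black jar (398,215) and the white/yellow jar (366,175) aren't wanted. The crop confirms this. The clamp runs along world y, with the V at right and the crank at left.

```bash
cat > h.py <<'E'
import numpy as np,cv2
def load(c): 
    z=np.load(c+".npz"); return z['p'],z['d'],z['mtx'],z['world_from_camera']
def cloud(d,K,T):
    v,u=np.mgrid[0:d.shape[0],0:d.shape[1]]
    x=(u-K[0,2])/K[0,0]*d; y=(v-K[1,2])/K[1,1]*d
    P=np.stack([x,-y,-d,np.ones_like(d)],-1)@T.T
    P=P[...,:3]; P[d<=0]=np.nan; return P
def ray(u,v,K,T,z):
    r=T[:3,:3]@np.array([(u-K[0,2])/K[0,0],-(v-K[1,2])/K[1,1],-1]); o=T[:3,3]; return o+r*(z-o[2])/r[2]
E
python3 - <<'E'
from h import *
from scipy import ndimage as ni
p,d,K,T=load("top0"); P=cloud(d,K,T)
H=P[...,2]
print("table z",np.nanmedian(H[240:280,170:210]))
# jars
hsv=cv2.cvtColor(p,cv2.COLOR_BGR2HSV)
def circ(name,u0,v0,r=16):
    s=np.s_[v0-r:v0+r,u0-r:u0+r]; m=(H[s]>0.09)&(H[s]<0.115); l,n=ni.label(m); 
    k=l[r,r]; q=P[s][l==k]; print(name,k,len(q),q.mean(0),(q.max(0)+q.min(0))/2,np.ptp(q,0))
for n,u,v in(("green",352,221),("pink1",333,189),("pink2",314,234),("teal1",339,257),("teal2",383,262),("amber",402,214),("white",367,174)): circ(n,u,v)
# clamp
print(np.round(H[178:230:2,174:292:3]*1000).astype(int).tolist().__str__().replace('],','],\n'))
E
```

```text
table z 0.000555193706183732
green 1 240 [ 0.45835605 -0.25023006  0.09964726] [ 0.45877779 -0.25101824  0.09772914] [0.04967023 0.05166252 0.01453819]
pink1 1 233 [ 0.5628144  -0.19916875  0.09959655] [ 0.56332067 -0.19985309  0.0984862 ] [0.05094256 0.05213938 0.01662142]
pink2 1 240 [ 0.42154388 -0.13389971  0.10001085] [ 0.42180944 -0.13415258  0.09871707] [0.04912189 0.0523829  0.01408504]
teal1 1 249 [ 0.34855763 -0.20895127  0.10009656] [ 0.34900345 -0.20912104  0.0983376 ] [0.0510813  0.05288062 0.01657648]
teal2 1 254 [ 0.32959469 -0.34235569  0.09955149] [ 0.32932912 -0.34251899  0.09859394] [0.04808223 0.05044789 0.01295629]
amber 1 241 [ 0.47586398 -0.40571076  0.09966637] [ 0.47648424 -0.40601117  0.0977142 ] [0.050079   0.05135951 0.01459718]
white 1 228 [ 0.60745115 -0.30537421  0.09957672] [ 0.60791223 -0.307113    0.09769888] [0.05151998 0.0530589  0.01448061]
[[0, -1, -2, 4, 0, 0, 1, 2, -3, 1, 0, -1, 0, -2, -1, 3, -3, 3, -1, -4, 2, 2, 1, -1, 0, 0, -1, 2, 3, -2, 2, 0, -4, -1, 1, 2, 2, 2, 1, 3],
 [2, 2, 0, -1, -1, 5, 2, 164, 0, 0, 2, -2, -2, -2, -3, 0, 0, -1, 0, 2, -4
[... 3254 characters left out ...]
 15, 13, 20, 17, 14, 14, 15, 15, 9, 17, 11, 14, 11, 16, 15, 11, 3, 0],
 [1, 1, 7, 5, 6, 9, 15, 15, 15, 14, 14, 13, 13, 10, 12, 12, 13, 14, 10, 14, 11, 13, 12, 12, 16, 9, 14, 13, 14, 10, 14, 14, 10, 10, 15, 11, 19, 11, -2, 0],
 [-2, 0, 1, -4, 0, -2, -3, -1, 0, 1, 3, -4, -1, 0, 1, 5, 2, 0, 2, 0, 1, 5, 1, 1, 2, 2, -2, 3, 6, 5, 10, 15, 10, 14, 12, 8, 15, 15, -1, -2],
 [-5, -3, -3, 6, 3, 3, 2, -2, 3, 1, 0, 0, -4, 1, -5, 0, 1, -3, 2, -2, -1, -2, 3, -3, 3, 1, -4, 6, 1, 5, 5, -4, 2, 1, -1, 1, 1, 3, 1, -2],
 [-5, 3, 0, -1, 2, 1, 1, -2, -1, -3, -1, 1, 0, 3, 1, 2, -1, -1, 3, 1, 2, 3, 0, 1, 3, -4, 0, -2, 2, 4, 1, -2, -1, 2, 4, 2, 5, 0, 4, -2]]<stdin>:13: RuntimeWarning: invalid value encountered in cast
```

Run:
```python
from h import *
p,d,K,T=load("top0"); P=cloud(d,K,T); H=P[...,2]
m=np.zeros_like(H,bool); m[178:230,172:294]=1
q=P[m&(H>0.007)&(H<0.15)]
def rect(q,n): 
    (c,s,a)=cv2.minAreaRect((q[:,:2]*1000).astype(np.float32)); print(n,len(q),np.round(c,1),np.round(s,1),round(a,2))
rect(q,"all")
hsv=cv2.cvtColor(p,cv2.COLOR_BGR2HSV)
blue=m&(hsv[...,0]>100)&(hsv[...,0]<125)&(hsv[...,1]>150)
gb=P[blue&(H>0.078)&(H<0.095)]; rect(gb,"gearbox")
m2=m.copy(); m2[:,:209]=0;
g=P[m2&(H>0.066)&(H<0.095)]
for lo,hi,n in((209,219,"jaw"),(220,228,"pad"),(260,268.,"V"),(270,276,"Vblock"),(280,292,"end")):
    mm=m.copy(); mm[:,:int(lo)]=0; mm[:,int(hi):]=0; q=P[mm&(H>0.062)&(H<0.095)]; rect(q,n); print(q.min(0),q.max(0))
red=m&((hsv[...,0]<8)|(hsv[...,0]>172))&(hsv[...,1]>150)
q=P[red&(H>0.155)&(H<.17)]; rect(q,"grip top"); print(q.mean(0))
hub=m&(H>0.1)&(H<0.112)&(hsv[...,1]<80); q=P[hub]; rect(q,"arm")
```

```text
all 4074 [529.4 123.5] [152.  384.5] 1.83
gearbox 656 [533.6 245.4] [90.3 98.4] 86.57
jaw 170 [531.3 177.2] [18.5 84.2] 87.53
[0.48906646 0.16670891 0.06217036] [0.57298995 0.18643867 0.0873127 ]
pad 89 [529.5 152.9] [11.9 67.9] 86.25
[0.49540068 0.14525179 0.062963  ] [0.56323449 0.15879964 0.08008529]
V 71 [522.4  16.7] [15.9 66.9] 88.55
[0.4890042  0.0082448  0.06304026] [0.55588166 0.02545033 0.0816295 ]
Vblock 96 [522.  -7.] [12.9 67.4] 88.21
[ 0.48826128 -0.01444725  0.07101029] [5.55861820e-01 2.17362409e-04 7.99712180e-02]
end 159 [520.1 -47.1] [16.2 90.3] 87.72
[ 0.47488291 -0.05626809  0.06268473] [ 0.56520286 -0.03759538  0.077311  ]
grip top 38 [577.5 219.5] [16.1 19.4] 50.62
[0.57725799 0.21944986 0.16168171]
arm 106 [548.5 238.9] [24.3 55.9] 67.06
```

play_rows(
  deltas=[
    [[0.029, 0.046, 0], 0.158],
    [[0.058, 0.091, 0], 0.316],
    [[0.087, 0.137, 0], 0.474],
    [[0.117, 0.183, 0], 0.632],
    [[0.146, 0.229, 0], 0.79],
  ],
  grip=1,
)

```text
time: 1.12
tool_pos: [0.4015, -0.3402, 0.2316]
tool_rot: [0.0, 0.821, 0.571, 0.0]
contact_force: [-0.6, 0.3, -1.4]
gripper_width: 0.998
```

play_rows(
  deltas=[
    [[0.029, 0.045, 0], 0.158],
    [[0.058, 0.091, 0], 0.315],
    [[0.058, 0.091, 0], 0.315],
    [[0.058, 0.091, 0], 0.315],
  ],
)

```text
time: 1.62
tool_pos: [0.4586, -0.251, 0.2314]
tool_rot: [0.0, 0.723, 0.69, -0.0]
contact_force: [-0.2, -0.3, -0.2]
gripper_width: 1.003
```

Run:
```python
from plant import *
import cv2,numpy as np
s=status.state(); print(s['tool_pos'],s['tool_rot'],s['contact_force'],s['joint_pos'])
p,d=grab_frame("wrist"); C=camera_params("wrist"); cv2.imwrite("pics/wrist1.png",p); np.savez("wrist1.npz",p=p,d=d,**C); print(C['world_from_camera'])
```

```text
[ 0.45861076 -0.2509648   0.23137173] [ 1.40627954e-04  7.23341620e-01  6.90490266e-01 -2.73127152e-04] [-0.20390423 -0.27776867 -0.19476905] [-6.42808978e-01 -1.94739248e-01  1.84775953e+00 -5.87178888e-04
  1.48838515e+00 -5.96297686e-01]
[[ 9.98898620e-01  4.50926507e-02  1.29691827e-02  4.61905908e-01]
 [-4.69202553e-02  9.58849102e-01  2.80012303e-01 -1.81406366e-01]
 [ 1.91007819e-04 -2.80312421e-01  9.59908803e-01  3.74404685e-01]
 [ 0.00000000e+00  0.00000000e+00  0.00000000e+00  1.00000000e+00]]
```

View pics/wrist1.png

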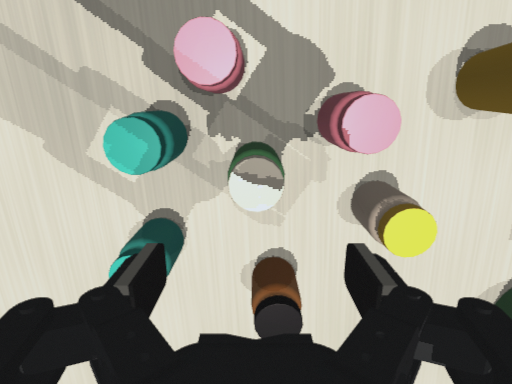

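The wrist view shows the green-bodied, white-lidded jar at pixel (256,178), with the pink pair above it and the turquoise ones to the left. It's the only green/white one.

Run:
```python
from h import *
p,d,K,T=load("wrist1"); P=cloud(d,K,T); H=P[...,2]
s=np.s_[130:215,220:292]
q=P[s][(H[s]>0.088)&(H[s]<0.11)]
print(len(q),q.min(0),q.max(0),(q.min(0)+q.max(0))/2,cv2.minEnclosingCircle((q[:,:2]*1000).astype(np.float32)), np.median(q[:,2]))
q=q[q[:,2]>.096]; print(cv2.minEnclosingCircle((q[:,:2]*1000).astype(np.float32)))
cv2.imwrite("pics/wrist1b.png",cv2.resize(p[110:230,200:310],None,fx=4,fy=4))
```

```text
2465 [ 0.43367909 -0.28013586  0.08803874] [ 0.48581964 -0.22739729  0.10258409] [ 0.45974936 -0.25376657  0.09531142] ((459.7398681640625, -253.78482055664062), 26.588634490966797) 0.10029218521584327
((459.7209167480469, -253.8564910888672), 26.531578063964844)
```

View pics/wrist1b.png

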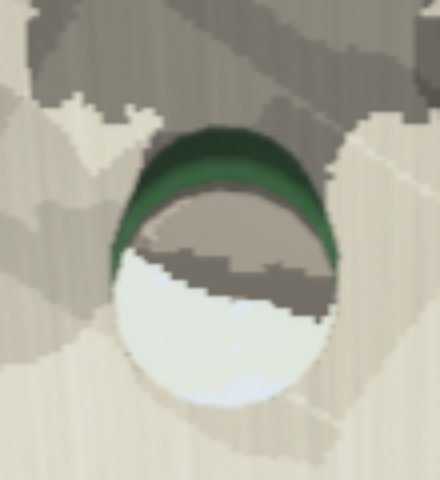

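play_rows(
  deltas=[
    [[0.001, -0.0015, -0.045], 0],
    [[0.001, -0.0015, -0.09], 0],
    [[0.001, -0.0015, -0.135], 0],
    [[0.001, -0.0015, -0.165], 0],
    [[0.001, -0.0015, -0.191], 0],
  ],
)

```text
time: 2.3
tool_pos: [0.4585, -0.2535, 0.0388]
tool_rot: [-0.001, 0.724, 0.689, -0.0]
contact_force: [0.5, 0.0, 0.8]
gripper_width: 1.0
```

play_rows(
  deltas=[
    [[0, 0, 0], 0],
    [[0, 0, 0], 0],
    [[0, 0, 0], 0],
    [[0, 0, 0], 0],
    [[0, 0, 0], 0],
  ],
  grip=-1,
)

```text
time: 2.92
tool_pos: [0.4599, -0.2526, 0.0409]
tool_rot: [0.0, 0.723, 0.691, -0.0]
contact_force: [-0.5, -0.8, -1.3]
gripper_width: 0.681
```

play_rows(
  deltas=[
    [[0, 0, 0.025], 0],
    [[0, 0, 0.065], 0],
    [[0, 0, 0.105], 0],
    [[0, 0, 0.13], 0],
    [[0.006, 0.03, 0.13], 0],
  ],
)

```text
time: 3.55
tool_pos: [0.4672, -0.2239, 0.1737]
tool_rot: [0.003, 0.724, 0.69, 0.001]
contact_force: [0.8, -0.5, -4.0]
gripper_width: 0.684
```

play_rows(
  deltas=[
    [[0.01, 0.045, 0], 0],
    [[0.02, 0.095, 0], 0],
    [[0.03, 0.145, 0], 0],
    [[0.04, 0.195, 0], 0],
    [[0.05, 0.24, 0], 0],
  ],
)

```text
time: 4.18
tool_pos: [0.5154, 0.0198, 0.1699]
tool_rot: [-0.0, 0.723, 0.691, -0.0]
contact_force: [-0.3, -0.4, -3.9]
gripper_width: 0.681
```

play_rows(
  deltas=[
    [[0.006, 0.028, 0], 0],
    [[0.0093, 0.0415, 0], 0],
    [[0.0093, 0.0415, 0], 0],
    [[0.0093, 0.0415, 0], 0],
  ],
)

```text
time: 4.68
tool_pos: [0.5248, 0.0583, 0.1701]
tool_rot: [0.0, 0.724, 0.69, -0.0]
contact_force: [-0.2, -0.5, -4.3]
gripper_width: 0.686
```

Run:
```python
from plant import *
import cv2,numpy as np
s=status.state(); print(s['tool_pos'],s['tool_rot'],s['contact_force'],s['joint_pos'])
p,d=grab_frame("wrist"); C=camera_params("wrist"); cv2.imwrite("pics/wrist2.png",p); np.savez("wrist2.npz",p=p,d=d,**C)
from h import *
p,d,K,T=load("wrist2"); P=cloud(d,K,T); H=P[...,2]
print(boxes_of("wrist","grip_center")[:2],boxes_of("wrist","v_stop")[:2],boxes_of("wrist","pad")[:2])
```

```text
[0.52484935 0.05834675 0.17009433] [ 3.05627877e-05  7.23525607e-01  6.90297457e-01 -3.40794144e-04] [-0.15074598 -0.48850422 -4.25253943] [-2.99785993e-02 -1.34594256e-01  1.89846791e+00 -5.37961499e-04
  1.37815435e+00  1.71205371e-02]
[{'box': [187.5, 2.5, 329.7, 233.8], 'confidence': 0.59}] [{'box': [185.1, 0.0, 332.9, 231.6], 'confidence': 0.68}] [{'box': [210.0, 63.6, 302.5, 84.4], 'confidence': 0.89}]
```

View pics/wrist2.png

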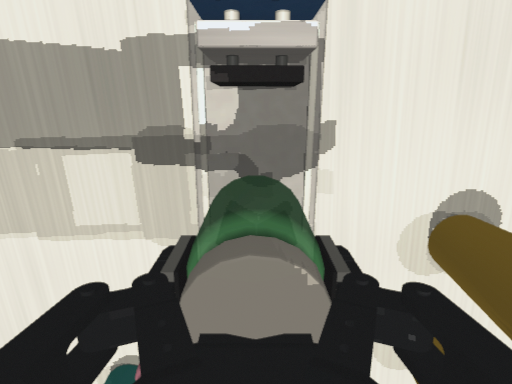

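The wrist view shows the green jar in the fingers (pixel ~255,230) and the pad at (256,75). The bed runs straight up the picture around column 257, so x and yaw look right. Measuring the residuals now.

Run:
```python
from h import *
p,d,K,T=load("wrist2"); P=cloud(d,K,T); H=P[...,2]
s=np.s_[63:85,208:304]; g=p[s].max(2)<50; q=P[s][g&(H[s]>.067)&(H[s]<0.09)]
print("pad",len(q),q.min(0),q.max(0),cv2.minAreaRect((q[:,:2]*1000).astype(np.float32)),np.median(q,0))
s=np.s_[22:55,190:330]; q=P[s][(H[s]>.072)&(H[s]<0.1)]
print("jaw",len(q),cv2.minAreaRect((q[:,:2]*1000).astype(np.float32)),np.median(q,0))
s=np.s_[90:180,180:335]; q=P[s][(H[s]>.007)&(H[s]<0.03)]
print("bed",len(q),cv2.minAreaRect((q[:,:2]*1000).astype(np.float32)))
s=np.s_[230:345,170:340]; q=P[s][(H[s]>.21)&(H[s]<0.245)&(p[s].min(2)>70)]
# lid circle fit: edge points by boundary
c=q[:,:2]; hull=cv2.convexHull((c*1000).astype(np.float32))[:,0]; top=hull[hull[:,1]>np.median(hull[:,1])]
A=np.c_[2*top,np.ones(len(top))]; r=np.linalg.lstsq(A,(top**2).sum(1),rcond=None)[0]; print("lid",r[:2],np.sqrt(r[2]+r[0]**2+r[1]**2),np.median(q[:,2]),c[:,0].min(),c[:,0].max(),c[:,1].max())
```

```text
pad 1481 [0.49641019 0.14275228 0.06795141] [0.56523296 0.15752167 0.07562334] ((530.8807373046875, 150.1861114501953), (11.917328834533691, 68.55441284179688), 87.12925720214844) [0.53311353 0.15007529 0.07299302]
jaw 3402 ((532.1292114257812, 174.36703491210938), (16.711769104003906, 85.07901000976562), 87.19426727294922) [0.53233007 0.17383747 0.08140146]
bed 11194 ((528.6868896484375, 97.67345428466797), (87.01986694335938, 125.108642578125), 87.31981658935547)
lid [524.97238572  60.13315411] 24.831703324697386 0.22952084680328574 0.49320405499213654 0.5573808443321806 0.08508265410924036
```

play_rows(
  deltas=[
    [[0.001, -0.001, -0.03], 0],
    [[0.001, -0.001, -0.065], 0],
    [[0.001, -0.001, -0.095], 0],
    [[0.001, -0.001, -0.112], 0],
    [[0.001, -0.001, -0.1145], 0],
  ],
)

```text
time: 5.5
tool_pos: [0.5253, 0.058, 0.0547]
tool_rot: [-0.001, 0.723, 0.69, -0.001]
contact_force: [0.2, 0.4, -4.1]
gripper_width: 0.679
```

play_rows(
  deltas=[
    [[0, 0, -0.001], 0],
    [[0, 0, -0.002], 0],
    [[0, 0, -0.002], 0],
  ],
)

```text
time: 5.88
tool_pos: [0.5267, 0.0583, 0.0548]
tool_rot: [0.001, 0.723, 0.691, 0.001]
contact_force: [-0.2, 0.4, -4.8]
gripper_width: 0.681
```

play_rows(
  deltas=[
    [[0, 0, -0.001], 0],
    [[0, 0, -0.001], 0],
  ],
)

```text
time: 6.12
tool_pos: [0.5261, 0.0583, 0.0529]
tool_rot: [0.0, 0.723, 0.691, 0.0]
contact_force: [-0.1, 0.3, -3.5]
gripper_width: 0.678
```

play_rows(
  deltas=[
    [[0, 0, -0.001], 0],
    [[0, 0, -0.001], 0],
  ],
)

```text
time: 6.38
tool_pos: [0.5262, 0.0583, 0.0529]
tool_rot: [-0.0, 0.723, 0.691, -0.0]
contact_force: [-4.8, -0.2, 5.7]
gripper_width: 0.68
```

play_rows(
  deltas=[
    [[0, 0, 0], 0],
    [[0, 0, 0], 0],
    [[0, 0, 0], 0],
    [[0, 0, 0], 0],
  ],
  grip=1,
)

```text
time: 6.88
tool_pos: [0.5262, 0.0583, 0.0518]
tool_rot: [0.0, 0.723, 0.691, 0.0]
contact_force: [-0.6, -1.1, -0.4]
gripper_width: 1.002
```

play_rows(
  deltas=[
    [[0, 0, 0.04], 0],
    [[0, 0, 0.09], 0],
    [[0, 0, 0.14], 0],
    [[0, 0, 0.18], 0],
    [[0, 0, 0.2], 0],
  ],
)

```text
time: 7.5
tool_pos: [0.527, 0.0583, 0.2547]
tool_rot: [0.001, 0.723, 0.691, 0.001]
contact_force: [0.5, 0.6, -0.4]
gripper_width: 1.003
```

play_rows(
  deltas=[
    [[0.005, 0.045, 0], 0],
    [[0.005, 0.07, 0], 0],
    [[0.005, 0.07, 0], 0],
    [[0.005, 0.07, 0], 0],
  ],
)

```text
time: 8.0
tool_pos: [0.5307, 0.1278, 0.2507]
tool_rot: [-0.0, 0.723, 0.691, -0.001]
contact_force: [0.5, -0.7, 0.2]
gripper_width: 1.004
```

Run:
```python
from plant import *
import cv2,numpy as np
s=status.state(); print(s['tool_pos'],s['tool_rot'],s['contact_force'],s['joint_pos'])
for c in ("wrist","side","top"):
  p,d=grab_frame(c); C=camera_params(c); cv2.imwrite(f"pics/{c}3.png",p); np.savez(f"{c}3.npz",p=p,d=d,**C)
p=cv2.imread("pics/side3.png"); cv2.imwrite("pics/side3b.png",cv2.resize(p[120:300,170:370],None,fx=3.3,fy=3.3,interpolation=2))
```

```text
[0.53066817 0.12777082 0.25072846] [-3.54523871e-04  7.23217774e-01  6.90619442e-01 -8.44304316e-04] [ 0.5328419  -0.71500605  0.24263337] [ 1.00162676e-01 -1.46700309e-01  1.77333995e+00 -4.79733115e-04
  1.51672070e+00  1.46294135e-01]
```

View pics/wrist3.png

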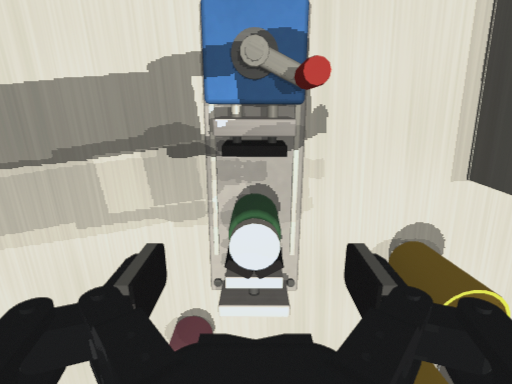

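View pics/side3b.png

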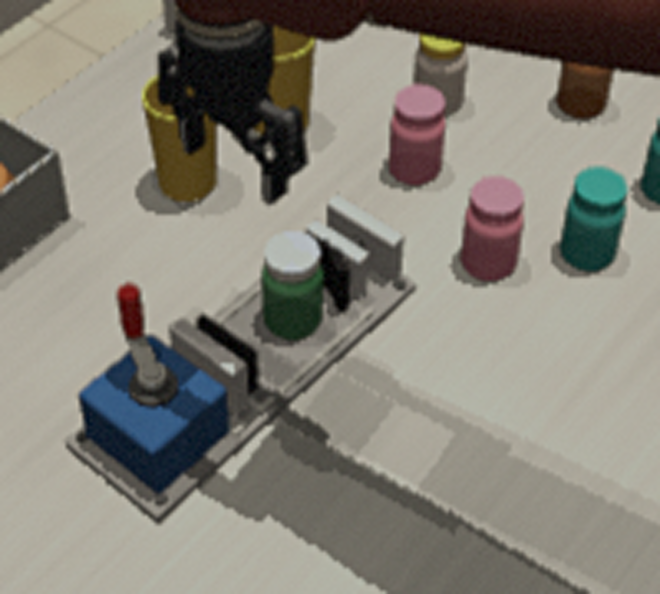

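The jar stands upright in the clamp between V and pad (wrist 254,245). The red grip is at (312,72) and the crank hub at (256,50). Measuring these.

Run:
```python
from h import *
def rect(q,n):
    (c,s,a)=cv2.minAreaRect((q[:,:2]*1000).astype(np.float32)); print(n,len(q),np.round(c,1),np.round(s,1),round(a,2),np.round(q.min(0),4),np.round(q.max(0),4))
p,d,K,T=load("wrist3"); P=cloud(d,K,T); H=P[...,2]
hsv=cv2.cvtColor(p,cv2.COLOR_BGR2HSV)
m=np.zeros_like(H,bool)
s=np.s_[50:95,290:335]; m[s]=1
red=m&((hsv[...,0]<8)|(hsv[...,0]>172))&(hsv[...,1]>120)
q=P[red&(H>.157)&(H<.168)]; rect(q,"grip top"); print(cv2.minEnclosingCircle((q[:,:2]*1000).astype(np.float32)),np.median(q[:,2]))
q=P[red]; print("red z",np.nanpercentile(q[:,2],[1,50,99]), "low part",np.nanmean(q[q[:,2]<.13],0))
m[:]=0; m[30:75,235:280]=1; q=P[m&(H>.1)&(H<.125)]; rect(q,"hub"); print(cv2.minEnclosingCircle((q[:,:2]*1000).astype(np.float32)))
# hub white disc via hough
g=cv2.cvtColor(p,cv2.COLOR_BGR2GRAY)[20:85,220:300]; g=cv2.resize(g,None,fx=4,fy=4,interpolation=2)
c=cv2.HoughCircles(g,cv2.HOUGH_GRADIENT,1,30,param1=120,param2=25,minRadius=35,maxRadius=110)
print(None if c is None else [(x/4+220,y/4+20,r/4) for x,y,r in c[0][:5]])
z=np.nanmedian(H[44:56,250:262]); print("hub z",z, ray(255.5,50,K,T,z))
blue=(hsv[...,0]>100)&(hsv[...,0]<125)&(hsv[...,1]>150)&(H>.083)&(H<.095)&(np.arange(512)<320)[None]; q=P[blue]; rect(q,"gearbox")
m[:]=0; m[215:275,220:290]=1; q=P[m&(H>.105)&(H<.118)]; rect(q,"lid"); print(cv2.minEnclosingCircle((q[:,:2]*1000).astype(np.float32)))
m[:]=0; m[140:158,215:295]=1; q=P[m&(H>.065)&(H<.08)&(p.max(2)<60)]; rect(q,"pad")
m[:]=0; m[255:275,215:295]=1; q=P[m&(H>.065)&(H<.085)]; rect(q,"V")
cv2.imwrite("pics/w3b.png",cv2.resize(p[0:120,190:350],None,fx=4.5,fy=4.5,interpolation=2))
```

```text
grip top 691 [578.9 218.3] [19.8 19.5] 86.14 [0.5692 0.2084 0.1571] [0.5888 0.2282 0.1648]
((578.6797485351562, 218.67039489746094), 10.330190658569336) 0.16266059454116671
red z [0.11849595 0.16237687 0.16432172] low part [0.57147261 0.21474493 0.12332797]
hub 1055 [542.4 240.5] [25.4 39. ] 70.66 [0.5237 0.2225 0.1   ] [0.5573 0.2556 0.1103]
((541.5413818359375, 236.9315948486328), 20.964006423950195)
[(np.float32(254.625), np.float32(48.875), np.float32(13.975))]
hub z 0.10778449952500446 [0.53665331 0.2425855  0.1077845 ]
gearbox 4037 [535.8 243.7] [88.2 96.3] 87.35 [0.4865 0.1987 0.083 ] [0.5852 0.2899 0.0867]
lid 1981 [527.7  58.3] [51.8 52.6] 47.02 [0.5011 0.0317 0.1052] [0.5534 0.0846 0.1144]
((527.5120239257812, 58.12632751464844), 26.70761489868164)
pad 740 [530.8 150.6] [12.1 68.2] 87.17 [0.4966 0.144  0.0651] [0.5651 0.158  0.0751]
V 563 [524.5  11.4] [24.5 69.8] 87.24 [ 0.4897 -0.0022  0.0651] [0.5595 0.025  0.0777]
```

View pics/w3b.png

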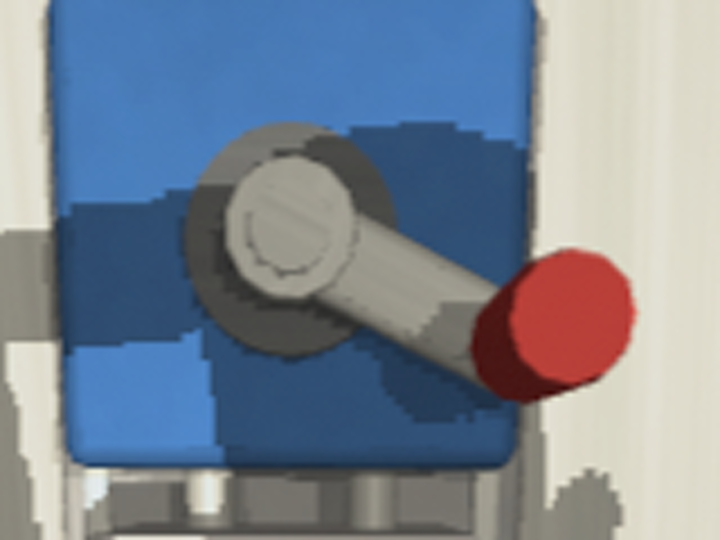

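play_rows(
  deltas=[
    [[0.023, 0.045, 0], 0],
    [[0.047, 0.091, 0], 0],
    [[0.047, 0.091, -0.02], 0],
    [[0.047, 0.091, -0.04], 0],
    [[0.047, 0.091, -0.04], 0],
  ],
)

```text
time: 8.78
tool_pos: [0.5761, 0.2177, 0.2082]
tool_rot: [-0.001, 0.724, 0.69, -0.003]
contact_force: [-0.2, -0.8, -0.0]
gripper_width: 1.006
```

Run:
```python
from plant import *
import cv2,numpy as np
s=status.state(); print(s['tool_pos'],s['tool_rot'],s['contact_force'],s['joint_pos'])
for c in ("wrist",):
  p,d=grab_frame(c); C=camera_params(c); cv2.imwrite(f"pics/{c}4.png",p); np.savez(f"{c}4.npz",p=p,d=d,**C)
from h import *
p,d,K,T=load("wrist4"); P=cloud(d,K,T); H=P[...,2]
hsv=cv2.cvtColor(p,cv2.COLOR_BGR2HSV)
red=((hsv[...,0]<8)|(hsv[...,0]>172))&(hsv[...,1]>120)&(H>.157)&(H<.168)
q=P[red]; print(len(q),cv2.minEnclosingCircle((q[:,:2]*1000).astype(np.float32)),np.median(q,0))
s=status.state(); print(s['tool_pos'])
```

```text
[0.57607643 0.21768816 0.20821884] [-0.00141588  0.72366048  0.69014947 -0.00268548] [-0.17231012 -0.75840695 -0.01389764] [ 2.40613071e-01  5.00981246e-02  1.65440581e+00 -2.19644803e-04
  1.44315657e+00  2.88038074e-01]
774 ((580.5091552734375, 220.22705078125), 10.574612617492676) [0.58023342 0.22152072 0.16410619]
[0.57689753 0.2179847  0.20999684]
```

View pics/wrist4.png

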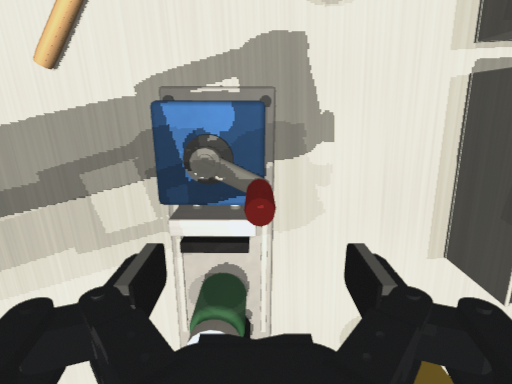

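The wrist view shows the red grip at (260,200), between the fingers in x, with the jar below and the arm still clear of everything. Descending over the grip.

play_rows(
  deltas=[
    [[0.001, 0.0005, -0.03], 0],
    [[0.001, 0.0005, -0.06], 0],
    [[0.001, 0.0005, -0.085], 0],
    [[0.001, 0.0005, -0.094], 0],
    [[0.001, 0.0005, -0.094], 0],
  ],
)

```text
time: 9.45
tool_pos: [0.5791, 0.2194, 0.1182]
tool_rot: [0.0, 0.723, 0.69, 0.0]
contact_force: [0.6, 0.1, -0.1]
gripper_width: 0.999
```

play_rows(
  deltas=[
    [[0, 0, 0], 0],
    [[0, 0, 0], 0],
    [[0, 0, 0], 0],
    [[0, 0, 0], 0],
    [[0, 0, 0], 0],
  ],
  grip=-1,
)

```text
time: 10.07
tool_pos: [0.579, 0.2199, 0.1185]
tool_rot: [-0.0, 0.723, 0.691, -0.0]
contact_force: [-4.6, 0.6, 3.4]
gripper_width: 0.241
```

Run:
```python
from plant import *
s=status.state(); print(s['tool_pos'],s['tool_rot'],s['contact_force'],s['ft_torque'],s['gripper_width'])
```

```text
[0.5789779  0.21992538 0.11847986] [-9.76994866e-05  7.23145084e-01  6.90696155e-01 -1.46548435e-05] [-4.60735837  0.56420411  3.41632036] [-0.01948132  0.50987909  0.03637471] 0.24074359346626734
```

```bash
cat > tab.py <<'E'
import sys,numpy as np
phi,step,n,calls=[float(a) for a in sys.argv[1:5]]
for c in range(int(calls)):
    f=lambda t: 50*np.array([np.cos(t),np.sin(t)])
    print(f"phi {phi:.2f}", [[[round(float(v)/1000,4) for v in f(phi-step*(i+1))-f(phi)]+[0],0] for i in range(int(n))], "end tangent",np.round([np.sin(phi-step*n),-np.cos(phi-step*n)],2))
    phi-=step*n
E
python3 tab.py -0.51 0.2 5 9
```

```text
phi -0.51 [[[-0.0057, -0.0082, 0], 0], [[-0.0129, -0.0151, 0], 0], [[-0.0214, -0.0204, 0], 0], [[-0.0307, -0.0239, 0], 0], [[-0.0406, -0.0255, 0], 0]] end tangent [-1.   -0.06]
phi -1.51 [[[-0.01, 0.0004, 0], 0], [[-0.0197, 0.0028, 0], 0], [[-0.0287, 0.007, 0], 0], [[-0.0367, 0.013, 0], 0], [[-0.0434, 0.0204, 0], 0]] end tangent [-0.59  0.81]
phi -2.51 [[[-0.0051, 0.0086, 0], 0], [[-0.0083, 0.018, 0], 0], [[-0.0096, 0.0279, 0], 0], [[-0.0089, 0.0379, 0], 0], [[-0.0063, 0.0475, 0], 0]] end tangent [0.36 0.93]
phi -3.51 [[[0.0045, 0.0089, 0], 0], [[0.0107, 0.0167, 0], 0], [[0.0183, 0.0232, 0], 0], [[0.0271, 0.028, 0], 0], [[0.0366, 0.031, 0], 0]] end tangent [0.98 0.2 ]
phi -4.51 [[[0.0099, 0.001, 0], 0], [[0.0199, 0.0, 0], 0], [[0.0294, -0.0029, 0], 0], [[0.0382, -0.0076, 0], 0], [[0.0458, -0.0141, 0], 0]] end tangent [ 0.7  -0.72]
phi -5.51 [[[0.0062, -0.0078, 0], 0], [[0.0108, -0.0167, 0], 0], [[0.0135, -0.0263, 0], 0], [[0.0142, -0.0363, 0], 0], [[0.0129, -0.0462, 0], 0]] end tangent [-0.22 -0.97]
phi -6.51 [[[-0.0032, -0.0095, 0], 0], [[-0.0082, -0.0181, 0], 0], [[-0.0149, -0.0255, 0], 0], [[-0.0228, -0.0315, 0], 0], [[-0.0319, -0.0358, 0], 0]] end tangent [-0.94 -0.34]
phi -7.51 [[[-0.0097, -0.0024, 0], 0], [[-0.0197, -0.0029, 0], 0], [[-0.0295, -0.0013, 0], 0], [[-0.0389, 0.0022, 0], 0], [[-0.0474, 0.0074, 0], 0]] end tangent [-0.79  0.61]
phi -8.51 [[[-0.0073, 0.0068, 0], 0], [[-0.013, 0.015, 0], 0], [[-0.017, 0.0241, 0], 0], [[-0.0192, 0.0339, 0], 0], [[-0.0193, 0.0439, 0], 0]] end tangent [0.09 1.  ]
```

play_rows(
  deltas=[
    [[-0.0057, -0.0082, 0], 0],
    [[-0.0129, -0.0151, 0], 0],
    [[-0.0214, -0.0204, 0], 0],
    [[-0.0307, -0.0239, 0], 0],
    [[-0.0406, -0.0255, 0], 0],
  ],
)

```text
time: 10.7
tool_pos: [0.5385, 0.1939, 0.1184]
tool_rot: [0.001, 0.723, 0.691, 0.001]
contact_force: [3.6, 3.5, 3.4]
gripper_width: 0.241
```

Run:
```python
from plant import *
s=status.state(); print(s['tool_pos'],s['tool_rot'],s['contact_force'],s['ft_torque'],s['gripper_width'])
```

```text
[0.53850446 0.19388164 0.1184345 ] [7.34933876e-04 7.23298815e-01 6.90534435e-01 6.91506166e-04] [3.59401175 3.53382172 3.37029191] [ 0.58492365 -0.46784075  0.03056024] 0.24088609624831833
```

play_rows(
  deltas=[
    [[-0.01, 0.0004, 0], 0],
    [[-0.0197, 0.0028, 0], 0],
    [[-0.0287, 0.007, 0], 0],
    [[-0.0367, 0.013, 0], 0],
    [[-0.0434, 0.0204, 0], 0],
  ],
)

```text
time: 11.32
tool_pos: [0.495, 0.2137, 0.1184]
tool_rot: [0.001, 0.723, 0.691, -0.0]
contact_force: [4.1, -1.5, 5.7]
gripper_width: 0.241
```

play_rows(
  deltas=[
    [[-0.0051, 0.0086, 0], 0],
    [[-0.0083, 0.018, 0], 0],
    [[-0.0096, 0.0279, 0], 0],
    [[-0.0089, 0.0379, 0], 0],
    [[-0.0063, 0.0475, 0], 0],
  ],
)

```text
time: 11.95
tool_pos: [0.4881, 0.2611, 0.1184]
tool_rot: [0.001, 0.723, 0.691, -0.002]
contact_force: [0.6, -3.2, 8.8]
gripper_width: 0.241
```

play_rows(
  deltas=[
    [[0.0045, 0.0089, 0], 0],
    [[0.0107, 0.0167, 0], 0],
    [[0.0183, 0.0232, 0], 0],
    [[0.0271, 0.028, 0], 0],
    [[0.0366, 0.031, 0], 0],
  ],
)

```text
time: 12.58
tool_pos: [0.524, 0.2926, 0.1184]
tool_rot: [-0.0, 0.723, 0.691, -0.002]
contact_force: [-3.5, -3.1, 9.9]
gripper_width: 0.244
```

play_rows(
  deltas=[
    [[0.0099, 0.001, 0], 0],
    [[0.0199, 0.0, 0], 0],
    [[0.0294, -0.0029, 0], 0],
    [[0.0382, -0.0076, 0], 0],
    [[0.0458, -0.0141, 0], 0],
  ],
)

```text
time: 13.2
tool_pos: [0.5699, 0.2796, 0.1184]
tool_rot: [-0.001, 0.723, 0.691, -0.001]
contact_force: [-2.5, 3.8, 8.7]
gripper_width: 0.239
```

play_rows(
  deltas=[
    [[0.0062, -0.0078, 0], 0],
    [[0.0108, -0.0167, 0], 0],
    [[0.0135, -0.0263, 0], 0],
    [[0.0142, -0.0363, 0], 0],
    [[0.0129, -0.0462, 0], 0],
  ],
)

```text
time: 13.82
tool_pos: [0.5839, 0.2333, 0.1185]
tool_rot: [-0.0, 0.723, 0.691, 0.001]
contact_force: [0.9, 3.3, 6.1]
gripper_width: 0.241
```

play_rows(
  deltas=[
    [[-0.0032, -0.0095, 0], 0],
    [[-0.0082, -0.0181, 0], 0],
    [[-0.0149, -0.0255, 0], 0],
    [[-0.0228, -0.0315, 0], 0],
    [[-0.0319, -0.0358, 0], 0],
  ],
)

```text
time: 14.45
tool_pos: [0.5522, 0.1968, 0.1185]
tool_rot: [0.001, 0.723, 0.691, 0.001]
contact_force: [3.9, 3.1, 5.8]
gripper_width: 0.24
```

```bash
python3 - <<'E'
from plant import *
import cv2,numpy as np
s=status.state(); print(s['tool_pos'],s['contact_force'],s['ft_torque'])
p,d=grab_frame("side"); cv2.imwrite("pics/side5b.png",cv2.resize(p[120:300,170:370],None,fx=3.3,fy=3.3,interpolation=2))
p,d=grab_frame("wrist"); cv2.imwrite("pics/wrist5.png",p); np.savez("wrist5.npz",p=p,d=d,**camera_params("wrist"))
p,d=grab_frame("top"); cv2.imwrite("pics/top5b.png",cv2.resize(p[150:290,150:410],None,fx=3,fy=3,interpolation=2))
E
python3 tab.py -7.51 0.1 5 4
```

```text
[0.55221139 0.19683736 0.11846596] [3.87088502 3.14683284 5.79280147] [ 0.48515772 -0.53640072  0.01501935]
phi -7.51 [[[-0.0048, -0.0014, 0], 0], [[-0.0097, -0.0024, 0], 0], [[-0.0147, -0.0029, 0], 0], [[-0.0197, -0.0029, 0], 0], [[-0.0246, -0.0023, 0], 0]] end tangent [-0.99  0.16]
phi -8.01 [[[-0.0049, 0.001, 0], 0], [[-0.0097, 0.0025, 0], 0], [[-0.0142, 0.0045, 0], 0], [[-0.0186, 0.0069, 0], 0], [[-0.0227, 0.0098, 0], 0]] end tangent [-0.79  0.61]
phi -8.51 [[[-0.0038, 0.0032, 0], 0], [[-0.0073, 0.0068, 0], 0], [[-0.0103, 0.0108, 0], 0], [[-0.013, 0.015, 0], 0], [[-0.0153, 0.0195, 0], 0]] end tangent [-0.4   0.92]
phi -9.01 [[[-0.0018, 0.0047, 0], 0], [[-0.0031, 0.0095, 0], 0], [[-0.0039, 0.0144, 0], 0], [[-0.0042, 0.0194, 0], 0], [[-0.0041, 0.0244, 0], 0]] end tangent [0.09 1.  ]
```

View pics/side5b.png

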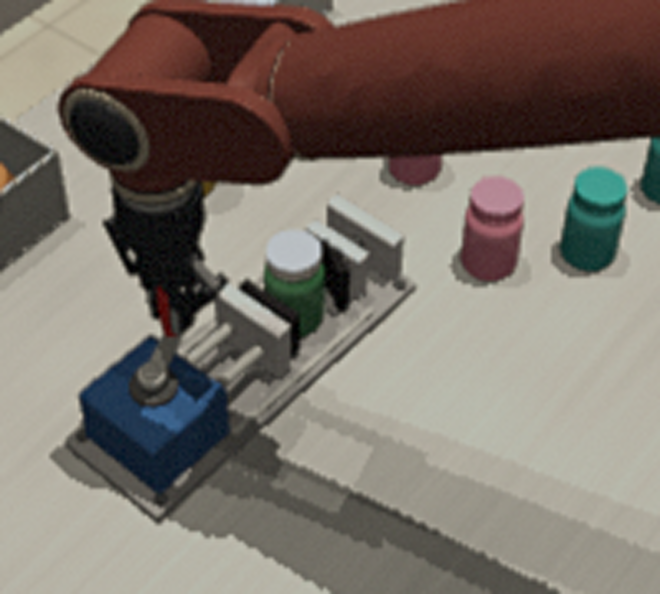

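View pics/wrist5.png

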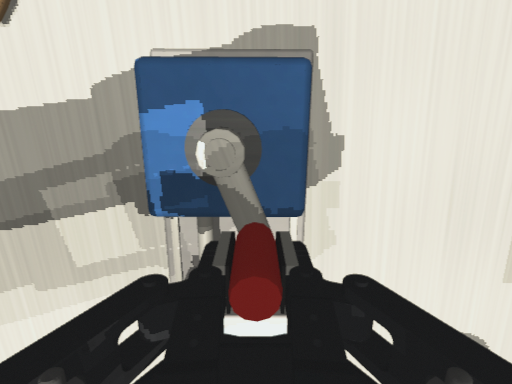

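View pics/top5b.png

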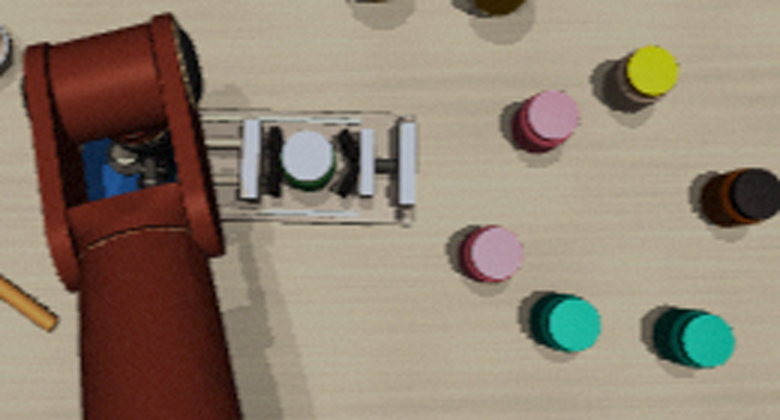

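The side and top views show the fingers closed on the red grip and the pad nearly touching or just pushing the green jar towards the V. The other jars are unmoved. Going on more slowly.

play_rows(
  deltas=[
    [[-0.0048, -0.0014, 0], 0],
    [[-0.0097, -0.0024, 0], 0],
    [[-0.0147, -0.0029, 0], 0],
    [[-0.0197, -0.0029, 0], 0],
    [[-0.0246, -0.0023, 0], 0],
  ],
)

```text
time: 15.22
tool_pos: [0.5277, 0.1943, 0.1184]
tool_rot: [0.001, 0.723, 0.691, 0.0]
contact_force: [5.3, -0.1, 4.2]
gripper_width: 0.242
```

play_rows(
  deltas=[
    [[-0.0049, 0.001, 0], 0],
    [[-0.0097, 0.0025, 0], 0],
    [[-0.0142, 0.0045, 0], 0],
    [[-0.0186, 0.0069, 0], 0],
    [[-0.0227, 0.0098, 0], 0],
  ],
)

```text
time: 15.85
tool_pos: [0.505, 0.2037, 0.1184]
tool_rot: [0.001, 0.723, 0.691, -0.0]
contact_force: [4.4, -1.8, 6.1]
gripper_width: 0.245
```

```bash
python3 tab.py -8.51 0.08 2 7
python3 - <<'E'
from plant import *
import cv2
s=status.state(); print(s['tool_pos'],s['contact_force'])
p,d=grab_frame("top"); cv2.imwrite("pics/top6b.png",cv2.resize(p[180:230,200:300],None,fx=7,fy=7,interpolation=2))
E
```

```text
phi -8.51 [[[-0.0031, 0.0026, 0], 0], [[-0.0059, 0.0054, 0], 0]] end tangent [-0.69  0.73]
phi -8.67 [[[-0.0026, 0.003, 0], 0], [[-0.005, 0.0062, 0], 0]] end tangent [-0.56  0.83]
phi -8.83 [[[-0.0021, 0.0034, 0], 0], [[-0.0039, 0.007, 0], 0]] end tangent [-0.42  0.91]
phi -8.99 [[[-0.0015, 0.0037, 0], 0], [[-0.0028, 0.0075, 0], 0]] end tangent [-0.27  0.96]
phi -9.15 [[[-0.0009, 0.0039, 0], 0], [[-0.0015, 0.0078, 0], 0]] end tangent [-0.11  0.99]
phi -9.31 [[[-0.0003, 0.004, 0], 0], [[-0.0003, 0.008, 0], 0]] end tangent [0.05 1.  ]
phi -9.47 [[[0.0003, 0.004, 0], 0], [[0.001, 0.0079, 0], 0]] end tangent [0.2  0.98]
[0.50501575 0.20372683 0.11841022] [ 4.41684079 -1.7769651   6.07307877]
```

View pics/top6b.png

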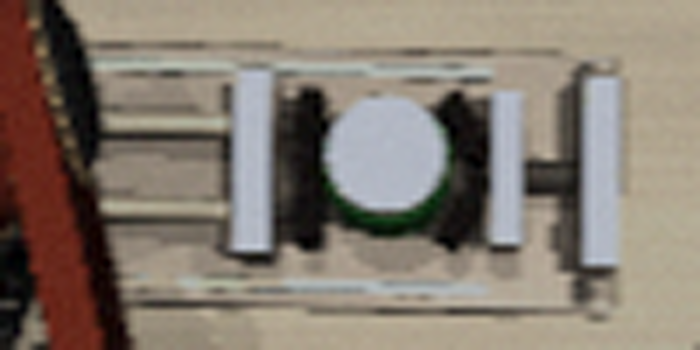

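play_rows(
  deltas=[
    [[-0.0031, 0.0026, 0], 0],
    [[-0.0059, 0.0054, 0], 0],
  ],
)

```text
time: 16.15
tool_pos: [0.4991, 0.209, 0.1184]
tool_rot: [0.001, 0.723, 0.691, -0.0]
contact_force: [3.7, -2.7, 6.6]
gripper_width: 0.239
```

play_rows(
  deltas=[
    [[-0.0026, 0.003, 0], 0],
    [[-0.005, 0.0062, 0], 0],
  ],
)

```text
time: 16.4
tool_pos: [0.4941, 0.2151, 0.1184]
tool_rot: [0.001, 0.723, 0.691, -0.001]
contact_force: [2.3, -3.0, 6.5]
gripper_width: 0.244
```

play_rows(
  deltas=[
    [[-0.0021, 0.0034, 0], 0],
    [[-0.0039, 0.007, 0], 0],
  ],
)

```text
time: 16.65
tool_pos: [0.49, 0.2219, 0.1184]
tool_rot: [0.001, 0.723, 0.691, -0.001]
contact_force: [3.4, -4.2, 7.4]
gripper_width: 0.245
```

play_rows(
  deltas=[
    [[-0.0015, 0.0037, 0], 0],
    [[-0.0028, 0.0075, 0], 0],
  ],
)

```text
time: 16.9
tool_pos: [0.4871, 0.2293, 0.1184]
tool_rot: [0.001, 0.723, 0.691, -0.001]
contact_force: [1.0, -3.9, 7.7]
gripper_width: 0.24
```

play_rows(
  deltas=[
    [[-0.0009, 0.0039, 0], 0],
    [[-0.0015, 0.0078, 0], 0],
  ],
)

```text
time: 17.15
tool_pos: [0.4855, 0.2368, 0.1184]
tool_rot: [0.002, 0.723, 0.691, -0.002]
contact_force: [1.3, -6.3, 9.1]
gripper_width: 0.246
```

Run:
```python
from plant import *
import numpy as np
s=status.state(); print(s['tool_pos'],s['contact_force'])
for i in range(3):
    p,d=grab_frame("top"); s=status.state(); print(s['time'],s['contact_force'])
import cv2
cv2.imwrite("pics/top7b.png",cv2.resize(p[180:230,200:300],None,fx=7,fy=7,interpolation=2))
```

```text
[0.48547043 0.23675213 0.11837413] [ 1.27847536 -6.28825799  9.14619228]
17.2 [ 1.27453547 -4.38140911  8.47499516]
17.25 [ 0.83514493 -3.37531754  8.42740107]
17.3 [ 1.02595458 -4.48264838  8.74890906]
```

View pics/top7b.png

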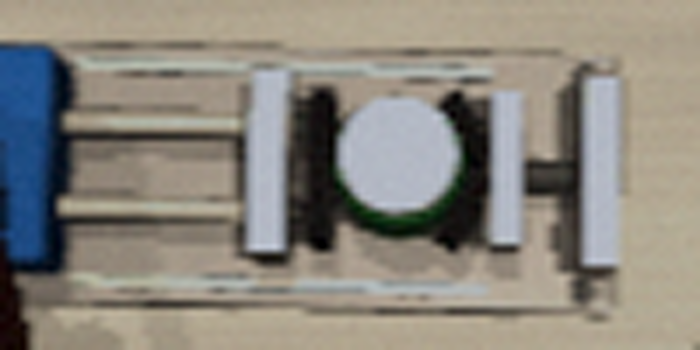

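The jar is now seated against the V faces in the picture (lid at ~400,155 in the crop). The drag is just starting to rise, so small steps from here.

play_rows(
  deltas=[
    [[-0.0001, 0.002, 0], 0],
    [[-0.0003, 0.004, 0], 0],
  ],
)

```text
time: 17.55
tool_pos: [0.4851, 0.2404, 0.1184]
tool_rot: [0.002, 0.723, 0.691, -0.002]
contact_force: [-0.1, -6.9, 9.1]
gripper_width: 0.24
```

play_rows(
  deltas=[
    [[0, 0.002, 0], 0],
    [[0, 0.004, 0], 0],
  ],
)

```text
time: 17.8
tool_pos: [0.485, 0.2442, 0.1184]
tool_rot: [0.002, 0.723, 0.691, -0.002]
contact_force: [0.9, -7.3, 10.3]
gripper_width: 0.244
```

Run:
```python
from plant import *
import numpy as np
F=[]
for i in range(5):
    p,d=grab_frame("top"); s=status.state(); F.append(s['contact_force'])
print(np.round(F,1).tolist(),np.mean(F,0),s['tool_pos'])
```

```text
[[0.2, -6.1, 9.9], [-0.1, -6.3, 10.4], [-0.1, -6.1, 9.3], [-0.1, -6.7, 9.9], [0.6, -5.9, 9.7]] [ 0.08606964 -6.2268072   9.83640703] [0.48498995 0.24438714 0.11836582]
```

play_rows(
  deltas=[
    [[0.0001, 0.001, 0], 0],
    [[0.0001, 0.0017, 0], 0],
  ],
)

```text
time: 18.3
tool_pos: [0.485, 0.2458, 0.1183]
tool_rot: [0.002, 0.723, 0.691, -0.002]
contact_force: [-0.3, -8.4, 10.2]
gripper_width: 0.238
```

Run:
```python
from plant import *
import numpy as np
F=[status.state()['contact_force']]
for i in range(4):
    p,d=grab_frame("top"); s=status.state(); F.append(s['contact_force'])
print(np.round(F,1).tolist(),np.mean(F,0),s['tool_pos'])
```

```text
[[-0.3, -8.4, 10.2], [-0.1, -7.4, 10.4], [-0.6, -6.9, 10.5], [-1.0, -7.0, 10.4], [-0.2, -7.2, 9.9]] [-0.43806974 -7.37020807 10.27836228] [0.48501635 0.24585565 0.11836558]
```

play_rows(
  deltas=[
    [[0, 0, 0], 0],
    [[0, 0, 0], 0],
    [[0, 0, 0], 0],
    [[0, 0, 0], 0],
  ],
  grip=1,
)

```text
time: 19.0
tool_pos: [0.485, 0.2481, 0.1172]
tool_rot: [-0.0, 0.723, 0.691, -0.001]
contact_force: [-0.0, 0.2, -0.9]
gripper_width: 1.003
```

play_rows(
  deltas=[
    [[0, 0, 0.02], 0],
    [[0, 0, 0.06], 0],
    [[0, 0, 0.1], 0],
    [[0, 0, 0.13], 0],
    [[-0.04, 0, 0.14], 0],
  ],
)

```text
time: 19.62
tool_pos: [0.4475, 0.2485, 0.2627]
tool_rot: [0.001, 0.724, 0.69, 0.003]
contact_force: [-0.8, -0.1, 0.2]
gripper_width: 0.997
```

play_rows(
  deltas=[
    [[-0.03, 0.0, 0], 0],
    [[-0.06, 0.0, 0], 0],
    [[-0.06, 0.0, 0], 0],
  ],
)

```text
time: 20.0
tool_pos: [0.3847, 0.2485, 0.2597]
tool_rot: [0.001, 0.723, 0.691, 0.001]
contact_force: [0.0, 0.7, 0.3]
gripper_width: 0.999
```

Run:
```python
from plant import *
import cv2,numpy as np
s=status.state(); print(s['time'],s['tool_pos'],s['contact_force'],s['gripper_width'])
p,d=grab_frame("side"); cv2.imwrite("pics/side8b.png",cv2.resize(p[120:300,170:370],None,fx=3.3,fy=3.3,interpolation=2))
p,d=grab_frame("top"); cv2.imwrite("pics/top8b.png",cv2.resize(p[150:290,150:410],None,fx=3,fy=3,interpolation=2))
np.savez("top8.npz",p=p,d=d,**camera_params("top"))
from h import *
from scipy import ndimage as ni
p,d,K,T=load("top8"); P=cloud(d,K,T); H=P[...,2]
for n,lo,hi in(("pad",238,250),("V",258,270),("vblock",270,276)):
    mm=np.zeros_like(H,bool); mm[182:226,lo:hi]=1; q=P[mm&(H>.062)&(H<.088)]; print(n,len(q),q[:,:2].min(0),q[:,:2].max(0))
mm=np.zeros_like(H,bool); mm[182:226,235:280]=1; q=P[mm&(H>.103)&(H<.125)]; print("lid",q.mean(0),np.ptp(q,0))
def circ(name,u0,v0,r=16):
    s=np.s_[v0-r:v0+r,u0-r:u0+r]; m=(H[s]>0.09)&(H[s]<0.115); l,n=ni.label(m); q=P[s][l==l[r,r]]; print(name,q.mean(0))
for n,u,v in(("pink1",333,189),("pink2",314,234),("teal1",339,257),("amber",402,214),("white",367,174)): circ(n,u,v)
```

```text
20.0 [0.38470246 0.24849968 0.25966975] [0.04266971 0.69184805 0.32939679] 0.9986504172931031
pad 179 [0.48471777 0.06595017] [0.56646484 0.10153621]
V 117 [0.48868705 0.0016134 ] [0.55634724 0.03806349]
vblock 96 [ 0.48826727 -0.01437778] [5.55186490e-01 3.39963274e-04]
lid [0.5242594  0.04338592 0.11198812] [0.05048191 0.04955569 0.01371049]
pink1 [ 0.56296642 -0.1992402   0.09975479]
pink2 [ 0.42148622 -0.13395905  0.10008949]
teal1 [ 0.34871181 -0.20901845  0.09973454]
amber [ 0.47587748 -0.40574355  0.09945532]
white [ 0.60711838 -0.30546255  0.09954959]
```

View pics/side8b.png

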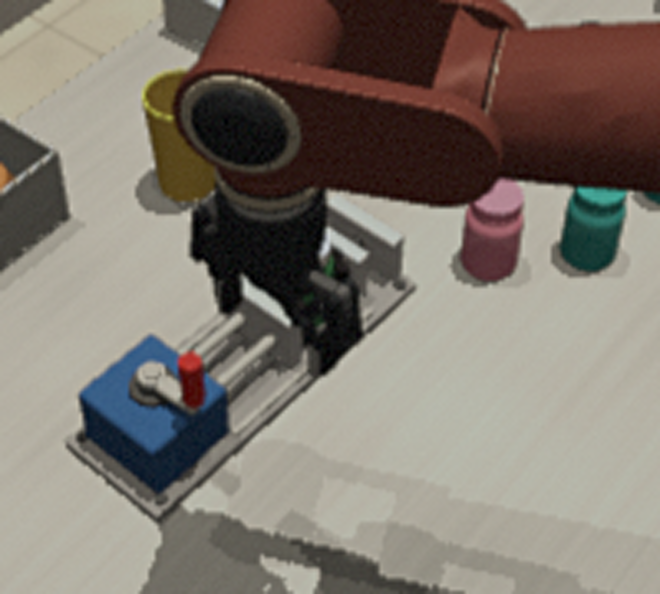

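View pics/top8b.png

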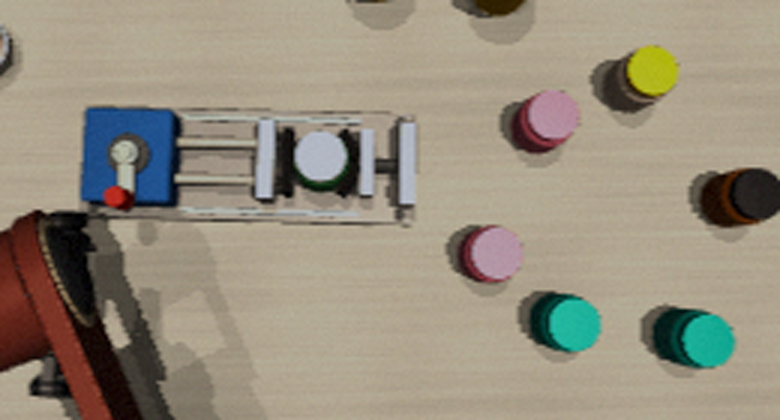

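The top view shows the jar seated in the V with the pad against it. The gripper is clear, the crank is at (118,197) in the crop, and the other jars are within 0.5 mm of where they started. Checking for crank springback.

Run:
```python
from h import *
p,d,K,T=load("top8"); P=cloud(d,K,T); H=P[...,2]
hsv=cv2.cvtColor(p,cv2.COLOR_BGR2HSV)
red=((hsv[...,0]<8)|(hsv[...,0]>172))&(hsv[...,1]>140)&(H>.153)&(H<.172)
red[:,:175]=0; red[:,205:]=0; q=P[red]; c=q.mean(0); print(len(q),c, "phi",np.arctan2(c[1]-.2444,c[0]-.5335)-2*np.pi, "start",np.arctan2(.2194-.2444,.5773-.5335))
```

```text
40 [0.4842749  0.24263667 0.16194271] phi -9.388971597984991 start -0.5186542303707967
```

play_rows(
  deltas=[
    [[0.03, -0.038, 0], 0],
    [[0.06, -0.077, 0], 0],
    [[0.09, -0.116, 0], 0],
    [[0.12, -0.155, 0], 0],
    [[0.143, -0.187, 0], 0],
  ],
)

```text
time: 20.72
tool_pos: [0.5304, 0.059, 0.2581]
tool_rot: [0.0, 0.724, 0.69, 0.0]
contact_force: [-0.7, 0.0, -0.0]
gripper_width: 0.995
```

play_rows(
  deltas=[
    [[0, 0, 0], 0],
    [[0, 0, 0], 0],
    [[0, 0, 0], 0],
  ],
)

```text
time: 21.1
tool_pos: [0.5283, 0.062, 0.2579]
tool_rot: [-0.0, 0.723, 0.691, 0.0]
contact_force: [-0.4, -0.9, -0.3]
gripper_width: 0.999
```

Run:
```python
from plant import *
import cv2,numpy as np
s=status.state(); print(s['time'],s['tool_pos'])
p,d=grab_frame("wrist"); C=camera_params("wrist"); cv2.imwrite("pics/wrist9.png",p); np.savez("wrist9.npz",p=p,d=d,**C)
p3=cv2.imread("pics/wrist3.png")
cv2.imwrite("pics/cmp9.png",np.vstack([cv2.resize(x[90:180,190:320],None,fx=4,fy=3.3,interpolation=2) for x in(p3,p)]))
```

```text
21.1 [0.52828694 0.06195389 0.25789389]
```

View pics/wrist9.png

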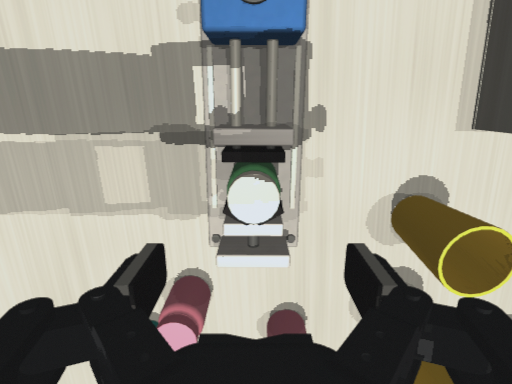

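View pics/cmp9.png

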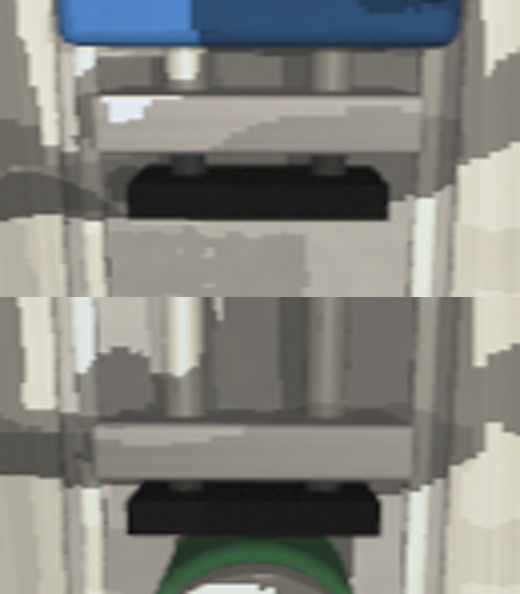

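Run:
```python
from h import *
u=np.array([.047,.9989])
for n,r in(("wrist3",((95,160),)),("wrist9",((110,170),))):
    p,d,K,T=load(n); P=cloud(d,K,T); H=P[...,2]
    m=np.zeros_like(H,bool); m[r[0][0]:r[0][1],215:300]=1
    Y=P[...,:2]@u*1000
    dark=p.max(2)<60
    pad=m&dark&(H>.067)&(H<.078); jaw=m&~dark&(H>.078)&(H<.09)
    # per-column edges
    res=[]
    for c in range(228,284):
        a=Y[:,c][pad[:,c]]; b=Y[:,c][jaw[:,c]]
        if len(a)>3 and len(b)>3: res.append((a.min(),a.max(),b.min(),b.max()))
    R=np.array(res); print(n,len(R),np.median(R,0),"padmid->jawmid",np.median(R[:,2:].mean(1)-R[:,:2].mean(1)),"padback-jawfront",np.median(R[:,2]-R[:,1]))
```

```text
wrist3 56 [170.54356498 181.07154332 191.24217793 231.12483682] padmid->jawmid 35.39819135550047 padback-jawfront 10.195501696927806
wrist9 56 [ 95.42522517 108.14662288  91.76813438 133.30981678] padmid->jawmid 12.154644357214416 padback-jawfront -16.412246994652754
```

Run:
```python
from h import *
u=np.array([.047,.9989])
for n,jr,pr in(("wrist3",(112,138),(136,160)),("wrist9",(122,147),(143,166))):
    p,d,K,T=load(n); P=cloud(d,K,T); H=P[...,2]; Y=P[...,:2]@u*1000
    dark=p.max(2)<60
    rows=np.arange(384)[:,None]
    pad=(rows>=pr[0])&(rows<pr[1])&dark&(H>.068)&(H<.078); jaw=(rows>=jr[0])&(rows<jr[1])&(H>.076)&(H<.086)
    cols=np.r_[226:232,246:262,276:282]
    A=np.concatenate([Y[:,c][pad[:,c]] for c in cols]); B=np.concatenate([Y[:,c][jaw[:,c]] for c in cols])
    f=lambda x:np.round(np.percentile(x,[2,50,98]),2)
    print(n,len(A),f(A),len(B),f(B),"diff med",np.median(B)-np.median(A),"front-front",f(B)[0]-f(A)[0])
```

```text
wrist3 311 [170.42 175.88 181.15] 526 [191.26 200.41 209.12] diff med 24.52496488766863 front-front 20.840000000000003
wrist9 336 [ 95.34 102.08 108.18] 493 [115.72 125.14 133.31] diff med 23.06156676183471 front-front 20.379999999999995
```

The before/after crops show the pad-to-jaw spring gap shrinking from about 4 px to 1 px, roughly 3 mm. At 8 N/mm that's about 20–27 N on the glass, so the jar is held firmly and isn't overtightened. Handing in.

```bash
python3 -c "
from plant import *
print(ticket.job_done())"
```

```text
the job is handed in; nothing more can be done
None
```

The green jar (white lid) is clamped in the V and the job is handed in at about 21 s. I stood it about 20 mm in front of the seat, then wound the crank about 9 rad clockwise, with the fingers closed on the grip the whole way.

**Tightness:**
- **Drag at the grip:** it rose from about 3.7 N idle to about 7.1 N standing still. The highest reading while moving was 8.4 N, or 4.7 N over idle. That is inside the 2.5–5 N "firmly held" range and well under the 7.5 N limit.
- **Spring gap after letting go:** comparing before and after pictures, the pad springs were squeezed about 3 mm, which means roughly 20–27 N on the glass. A second estimate from the depth readings gave only 0.5–1.5 mm. I trusted it less because it was noisy, but the two don't agree.
- **Springback:** after release the crank sat up to about 0.1 rad back from where I stopped winding, close to what the cameras can resolve.

**Final position:** the last pictures show the jar upright against both V faces with the pad on it and the gripper clear. The other jars I measured were within 0.5 mm of where they started; I didn't re-measure one turquoise jar, the beakers, the bowl or the spatula.

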